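# Load a blank on edge into the sprung boring loader

## Task

Stand the long wooden blank on its long narrow edge in the channel of the green borer's raised spring pad, then press it straight down and keep it down until the latch bolt has slid fully across the pad and holds it there, and let go. The blank lies flat and has to be turned on edge on the way; the V-notched rest is there to set it down in and take it again the other way. Leave the short offcut, the glue bottle, the screw jar and the sanding block where they are.

Things in the scene. Friction and masses are not known exactly. Their poses are not given: they have to be found in the camera images.
- blank_mid (a point): Centre of the long blank, a plain wooden board 160 x 64 x 24 mm, about 0.18 kg. Axes: x along its 160 mm length, y across its 64 mm width, z through its 24 mm thickness. It starts flat on the bench (centre 12 mm up). Both long edges and both faces are alike; either long edge may go down.
- offcut_mid (a point): Centre of the short offcut, the same wood and section as the blank but 95 mm long; flat on the bench beside the blank, sometimes where the blank would be. A bystander.
- rest_v (a point): Grey aluminium V rest, fixed: bottom of its V, half-way along, 55 mm above the bench. x runs level along the V, y across, z up. From here arms 50 mm long and 14 mm thick rise at 45 degrees to +y and -y; their inner faces meet at a right angle. A board laid along x lies with its wide face on one arm and a long edge on the other.
- rest: The same V rest; origin under its centre, axes as rest_v. It is two notched uprights, each 16 mm thick, at 45 to 61 mm either side of the middle along x, on a foot 124 x 100 x 12 mm. Between the uprights (90 mm) there is only the foot, so fingers can pass there.
- pad_top (a point): Top of the borer's steel spring pad: centre of the channel floor, 92 mm above the bench when up. y runs along the channel, x across it, z up. Channel: 30 mm wide between lips 6 mm high that flare to about 39 mm at 13 mm height; end stops 12 mm high, 176 mm apart. The blank stands in it on a 24 x 160 mm edge, its centre 32 mm above this point.
- loader: The fixed green borer; origin on the bench below pad_top, axes alike. Housing 66 mm high, 110 mm wide across x, from y = -160 to 200 mm. Its head rises to 142 mm from 75 mm on the +x side of the channel; two steel noses reach to 70 mm from the channel's middle at 88 to 112 mm height. Latch guide, 93 mm high, at y = 140 to 190 mm.
- pad (a joint): Travel of the spring pad, m: 0 = up, 0.022 = hard stop at the bottom. It takes about 7 N to start it down and about 15 N at the bottom (blank's weight included). The latch can catch only when it is pressed below 0.019, in practice to the stop.
- latch (a joint): Travel of the latch bolt, m: 0 = held back by the pad's end, 0.018 = fully across. It is spring-driven with a damper: once the pad is right down it slides over the pad's +y end in about 1.5 to 2 s with nobody touching it; let go earlier, the pad may spring up again. When it has caught, the pad comes to rest about 0.019 down.
- latch_knob (a point): Black ball, 18 mm across, on a short steel stem on the latch bolt, at the +y end of the pad; bolt and ball move 18 mm towards -y of pad_top when the latch catches. Nothing has to touch it.
- glue: White glue bottle, 60 mm across, 130 mm tall, standing; origin at its underside. A bystander.
- screwjar: Glass screw jar with a steel lid, 70 mm across, 85 mm tall; origin at its underside. A bystander.
- sander: Cork sanding block 110 x 65 x 30 mm; origin at the centre of its underside. A bystander.

How it is judged:
On the way, in this order (a step that is already met when the one before it is completed fails the run):
1. the long blank stands on its long edge in the channel of the pad, the pad still up (less than 9 mm down) (horizontal distance between blank_mid and pad_top below 0.015 m and z of blank_mid in the frame of pad_top between 0.028 and 0.036 m and angle between the y axis of blank_mid and the z axis of pad_top, either way round below 0.12 rad and angle between the x axis of blank_mid and the y axis of pad_top, either way round below 0.12 rad and value of joint pad below 0.009 m), for 0.05 s.
2. pressed down by way of the blank, the pad is at the bottom and the latch bolt has slid across it (horizontal distance between blank_mid and pad_top below 0.015 m and z of blank_mid in the frame of pad_top between 0.028 and 0.036 m and angle between the y axis of blank_mid and the z axis of pad_top, either way round below 0.12 rad and angle between the x axis of blank_mid and the y axis of pad_top, either way round below 0.12 rad and value of joint pad above 0.0165 m and value of joint latch above 0.014 m), for 0.1 s.
At the end, for the whole second after the job is handed in: The blank stands on its long edge in the pad's channel (centre within 15 mm of the channel's centre and 28 to 36 mm above its floor, upright and along the channel within 0.12 rad), at rest and let go; the pad is held down (more than 16.5 mm) by the latch bolt, which is at least 14 mm across (all of step 2 and linear speed of blank below 0.02 m/s); the robot touches nothing.
It fails at once if a bystander (offcut, glue bottle, screw jar or sanding block) has been shifted more than 30 mm (distance of any of offcut_mid, glue, screwjar, sander from where it was at the start of the episode above 0.03 m).
It also fails if it takes over 61 s, if anything falls off the work surface, if the arm or the gripper's body presses on something with over 40 N, if the wrist force passes 120 N, or if a joint passes its speed limit or range.

## Robot

A 6-joint arm with a two-finger parallel gripper is mounted at the origin on the work surface. World frame = base frame: x ahead of the robot, y to its left, z up, the work surface at z = 0. Lengths are in m, angles in rad, forces in N, time in s.
With the tool pointing down it reaches from about 0.425 to 0.95 m from the base axis. Payload 3.5 kg.
Tool frame: the origin (TCP) lies at the very end of the fingers, on their centre line; the grasp point (between the pads) lies 19 mm behind it; z points along the fingers, y is the line along which they close (so a half turn about z gives the same grasp; the last joint's range is limited). The gripper opens to 85 mm and grips with 20 to 120 N. Pads are 22 mm wide; open, the fingers measure 114 mm over their backs; the gripper's body (76 mm by 85 mm) begins 54 mm behind the grasp point. The pads swing forward as they close: fully open they stand 13 mm farther back than shut.
Start: joints at [1.187, 0.286, 1.577, -0, 1.279, -0.15], TCP at [0.156, 0.657, 0.231] pointing down, gripper open.
Joint ranges: [-2.77, 2.77], [-0.9, 2.22], [0.21, 2.48], [-1.53, 4.67], [0.24, 2.81], [-2.84, 2.84]. Speed limits (rad/s): [2.79, 2.79, 3.14, 3.14, 3.14, 3.14].

## Interface

Orientations are given as a unit quaternion [x, y, z, w].
In Python, from plant import ctrl gives the robot as it stands.
- The arm moves only by the tool carry_out, never from a script. Its argument "deltas" is one flat list of numbers, 6 for each row, row after row: the shift along the tool's x, y, z in m, then the turn, a rotation vector about the tool's x, y, z in rad. A call has 1 to 5 rows; each row is the pose to reach, as a shift and turn from the pose commanded when the call began, along the tool's axes at that moment; what a row does not reach only later rows make up. A row lasts 1/8 s, in which the tool goes at most 62.5 mm and 10.7 degrees, less where a joint would pass 70% of its speed; a pose out of reach is approached as far as the arm can. A call with a gripper value outside its range is refused whole. "grip" is the opening in per cent of the stroke, from 0 (shut) to 100 (fully open), set as the call begins (left out, the last holds). The fingers move at their own pace and stop on an object; "grip_force" is the grip in N (left out, the last holds). Time passes only in rows, so rows that repeat a pose let the fingers close. It gives the time, the measured TCP pose, the force, the opening and the grip force at its end, in the units of the state.
- ctrl.get_state(): the state, without advancing time (a new reading comes with each control period).
- ctrl.read_camera(name): name is "scene" or "top" or "wrist"; returns (picture, depth): 480x640x3 uint8, red, green, blue; 480x640 float32, m along the optical axis (not along the pixel's ray), 0 where there is no reading.
- ctrl.camera_model(name): a dict with "intrinsics" (3x3 intrinsics, pixels), "extrinsics" (4x4, takes a point from world to camera coordinates); the wrist camera has in their place "hand_eye" (4x4, takes a point from camera to tool coordinates, whose origin is the TCP and whose axes are the flange's). Camera axes: x right, y down, z forward; pixel columns grow to the right and rows downward; lengths in m; the calibration is good to about 2 mm. A picture is of the moment at which its call begins: read the wrist's pose just before it. camera_model takes no time and is no camera call.
- ctrl.sign_off(): hands the job in; it is judged then, once.
Trained networks look in the newest picture that a camera, given by its name, has taken for a name from the list of things; names that differ only in an ending like _2 or _b are one class to them, and where a whole thing is asked for, a point or a joint stands for the part that bears it (a point fixed in the world has none). Each returns a list of dicts, best first, with "score" (0 to 1); they miss things now and then, are a little off and sometimes report something else, mostly with a low value. They report only what shows in the picture. A call takes as long as a camera call.
- ctrl.find_in(camera, query): "uv" ([column, row] in pixels, amid what is visible of it).
The state is a dict: "time": time; "qpos": joint angles; "dq": joint speeds; "joint_efforts": joint torques, N m; "eef_pos": TCP position; "tcp_rot": TCP orientation; "contact_force": force on the tool from outside, world axes, zero at the start; "wrist_torque": the same for the moment, N m; "opening": opening from 0.0 (shut) to 1.0 (fully open); "finger_force": force on a finger pad.
Only numpy, scipy, OpenCV 4.12 (cv2) and the standard library are available. Lean on these libraries where they do the work, as an engineer would, in place of code of your own. Each camera call takes 0.05 s, during which the arm holds its last target. There are 200 camera calls.

## Working session

There is one attempt and no reset: what is moved stays moved. The work goes in short steps, Python scripts to look and compute and a tool call to move; the robot and the scene stay as the last step left them, time stands still between calls to the robot, and variables do not carry over. Pictures are saved under pics/ and viewed, at most 10 in all, crops included, and the job is handed in when it is done.

Besides the shell and the picture viewer there is one more tool, called after "Request:" by a JSON object that holds its "api" and its "payload", one argument or row to a line. carry_out: Moves the arm, as the interface text tells. Its arguments: {"type":"object","properties":{"deltas":{"type":"array"},"grip":{"type":"number"},"grip_force":{"type":"number"}},"required":["deltas"]}

```bash
ls; mkdir -p pics; cat > h.py <<'E'
import numpy as np, cv2
from plant import ctrl
from scipy.spatial.transform import Rotation as R
def cam(name):
    s=ctrl.get_state(); rgb,d=ctrl.read_camera(name); m=ctrl.camera_model(name)
    K=np.array(m["intrinsics"])
    if name=="wrist":
        T=np.eye(4);T[:3,:3]=R.from_quat(s["tcp_rot"]).as_matrix();T[:3,3]=s["eef_pos"]
        W=T@np.array(m["hand_eye"])
    else: W=np.linalg.inv(np.array(m["extrinsics"]))
    v,u=np.mgrid[0:480,0:640]
    P=np.stack([(u-K[0,2])/K[0,0]*d,(v-K[1,2])/K[1,1]*d,d],-1)@W[:3,:3].T+W[:3,3]
    P[d==0]=np.nan
    return rgb,d,P
def save(n,rgb): cv2.imwrite(f"pics/{n}.png",rgb[...,::-1])
E
python3 - <<'E'
from h import *
np.set_printoptions(precision=3,suppress=True)
print(ctrl.get_state())
for c in ("top","scene"):
    rgb,d,P=cam(c); save(c+"0",rgb); np.savez(c+"0.npz",rgb=rgb,P=P)
    for q in ("blank_mid","offcut_mid","rest","loader","pad_top","latch_knob","glue","screwjar","sander"):
        print(c,q,[(np.round(r["uv"]),round(r["score"],2),P[int(r["uv"][1]),int(r["uv"][0])]) for r in ctrl.find_in(c,q)[:2]])
E
```

```text
pics
{'time': 0.0, 'qpos': array([ 1.187,  0.287,  1.578, -0.   ,  1.279, -0.15 ]), 'dq': array([-0.001,  0.   ,  0.002, -0.001,  0.   ,  0.002]), 'joint_efforts': array([ -0.001, -40.598, -29.262,  -0.   ,   0.006,   0.   ]), 'eef_pos': array([0.156, 0.656, 0.23 ]), 'tcp_rot': array([ 0.117,  0.993, -0.001, -0.   ]), 'contact_force': array([ 0.411,  0.233, -0.026]), 'wrist_torque': array([-0.013, -0.016, -0.036]), 'finger_force': 0.0, 'opening': 0.9974621388629094}
top blank_mid [(array([372., 278.]), 0.97, array([ 0.45 , -0.054,  0.023])), (array([486., 263.]), 0.69, array([ 0.481, -0.274,  0.008]))]
top offcut_mid [(array([223., 270.]), 0.8, array([0.465, 0.225, 0.023]))]
top rest [(array([486., 267.]), 0.61, array([ 0.471, -0.275,  0.009])), (array([246., 155.]), 0.45, array([0.669, 0.176, 0.092]))]
top loader [(array([249., 133.]), 0.62, array([0.715, 0.175, 0.067]))]
top pad_top [(array([248., 152.]), 0.73, array([0.675, 0.173, 0.091]))]
top latch_knob [(array([182., 159.]), 0.5, array([0.66 , 0.288, 0.098])), (array([488., 266.]), 0.4, array([ 0.473, -0.279,  0.009]))]
top glu
[... 479 characters left out ...]
scene rest [(array([155., 329.]), 0.7, array([ 0.464, -0.268,  0.009]))]
scene loader [(array([453., 299.]), 0.89, array([0.785, 0.1  , 0.135]))]
scene pad_top [(array([420., 269.]), 0.97, array([0.68 , 0.143, 0.094])), (array([157., 325.]), 0.53, array([ 0.463, -0.264,  0.014]))]
scene latch_knob [(array([472., 231.]), 0.79, array([0.662, 0.29 , 0.102]))]
scene glue [(array([156., 327.]), 0.74, array([ 0.468, -0.266,  0.015])), (array([224., 393.]), 0.64, array([ 0.706, -0.241,  0.092]))]
scene screwjar [(array([442., 196.]), 0.9, array([0.507, 0.379, 0.061])), (array([472., 230.]), 0.47, array([0.665, 0.288, 0.107]))]
scene sander [(array([397., 191.]), 0.85, array([0.398, 0.35 , 0.031]))]
```

View pics/top0.png

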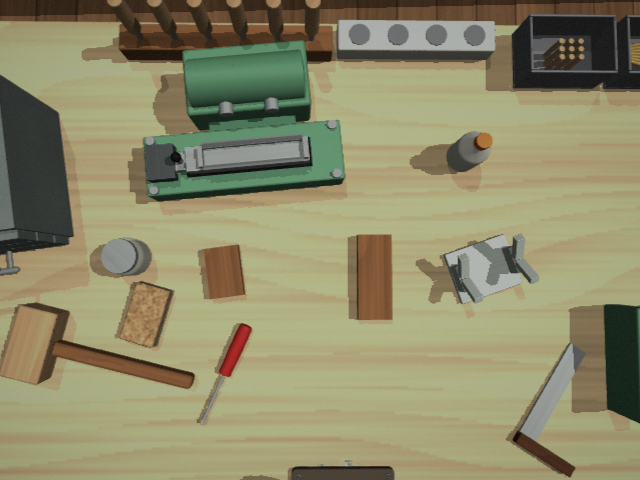

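View pics/scene0.png

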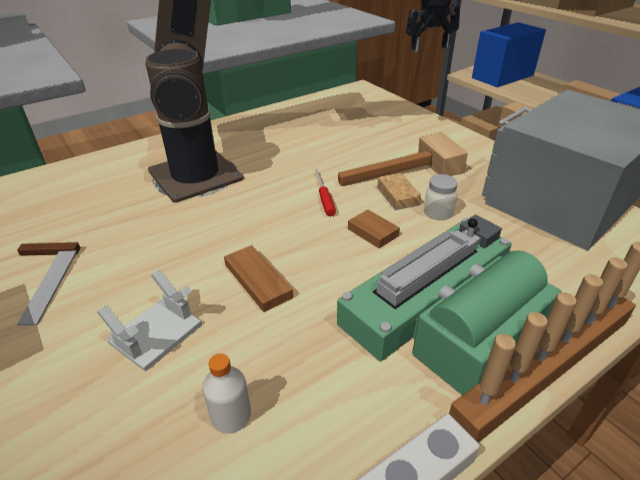

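The top view shows the blank at (374,277), offcut at (223,271), rest at (487,268), pad channel at (250,154) with the knob at (176,157), glue at (470,150), jar at (124,256) and sander at (146,314). The scene view agrees with this. Next I measure the poses from depth.

```bash
python3 - <<'E'
import numpy as np,cv2
np.set_printoptions(precision=4,suppress=True)
t=np.load("top0.npz");s=np.load("scene0.npz")
def rect(P,m,name):
    p=P[m][:,:2]*1000; p=p[np.isfinite(p).all(1)]
    r=cv2.minAreaRect(p.astype(np.float32)); print(name,len(p),"ctr",r[0],"size",r[1],"ang",r[2],"median z",np.nanmedian(P[m][:,2]), "mean",p.mean(0))
for n,D in(("top",t),("scene",s)):
    P=D["P"]; x,y,z=P[...,0],P[...,1],P[...,2]
    near=lambda cx,cy,r:(np.hypot(x-cx,y-cy)<r)
    rect(P,near(.45,-.055,.11)&(z>.018)&(z<.03),n+" blank")
    rect(P,near(.465,.222,.08)&(z>.018)&(z<.03),n+" offcut")
    rect(P,near(.467,-.275,.1)&(z>.007)&(z<.018),n+" foot")
    rect(P,near(.467,-.275,.1)&(z>.06)&(z<.105),n+" arms")
    rect(P,near(.675,.17,.2)&(z>.060)&(z<.072)&(x<.75),n+" housing")
    rect(P,near(.675,.17,.12)&(z>.088)&(z<.0945),n+" floor")
    rect(P,near(.675,.17,.12)&(z>.096)&(z<.108)&(x<.72),n+" lips")
    rect(P,near(.66,.29,.02)&(z>.1),n+" knob")
    rect(P,near(.70,-.24,.06)&(z>.05),n+" glue")
    m=near(.467,-.275,.12)&(z>.05)&(z<.12)
    q=P[m]; np.save(n+"_arms.npy",q); print(n,"max arm z",np.percentile(q[:,2],[50,90,99]), "head max z",np.nanmax(np.where(near(.79,.17,.1),z,0)))
E
```

```text
top blank 2901 ctr (452.4908142089844, -60.064842224121094) size (64.69490814208984, 158.25820922851562) ang 89.95347595214844 median z 0.022803884698852528 mean [451.8328 -59.7073]
top offcut 1752 ctr (462.7760925292969, 224.0348663330078) size (94.91876983642578, 64.296630859375) ang 7.537137508392334 median z 0.023042548579638555 mean [462.6204 223.8104]
top foot 2482 ctr (468.3794250488281, -269.82891845703125) size (100.37593841552734, 125.03287506103516) ang 19.33617401123047 median z 0.010677163944907697 mean [ 471.523  -274.7579]
top arms 954 ctr (468.2324523925781, -270.32763671875) size (89.52128601074219, 123.50745391845703) ang 18.948463439941406 median z 0.07742526739720351 mean [ 467.9617 -270.3885]
top housing 6903 ctr (680.6412963867188, 184.0499267578125) size (133.23553466796875, 360.0892639160156) ang 5.444129943847656 median z 0.06532115004793937 mean [667.3065 159.5979]
top floor 2146 ctr (697.1925048828125, 179.73727416992188) size (99.68717956542969, 224.2357177734375) ang 5.342994213104248 median z 0.09136956442317345 mean [674.713  178.7029]
top lips 1285 ctr
[... 1576 characters left out ...]
.83331298828125) ang 5.418212890625 median z 0.09260972941680867 mean [672.5071 167.5732]
scene lips 1136 ctr (669.1851806640625, 177.82217407226562) size (49.73686218261719, 222.9347686767578) ang 5.754731178283691 median z 0.10345304745826439 mean [668.4814 157.434 ]
scene knob 102 ctr (660.4397583007812, 291.8260192871094) size (16.03037452697754, 12.510104179382324) ang 49.04587173461914 median z 0.11806360202827348 mean [660.6356 290.5803]
scene glue 2054 ctr (692.323486328125, -234.25868225097656) size (59.46962356567383, 48.24158477783203) ang 72.44230651855469 median z 0.09058412709062785 mean [ 699.0917 -236.1511]
scene max arm z [0.0752 0.0879 0.0908] head max z 0.17926909982084283
```

```bash
cat > plan.py <<'E'
import numpy as np, json, sys, os
from scipy.spatial.transform import Rotation as R
def ori(psi,th=0):
    p=np.deg2rad(psi); y=np.array([np.cos(p),np.sin(p),0]); z=np.array([0,0,-1.]); x=np.cross(y,z)
    return R.from_matrix(np.stack([x,y,z],1))*R.from_euler("x",th,degrees=True)
def load():
    c=json.load(open("cmd.json")); return np.array(c["p"]),R.from_quat(c["q"])
def store(p,r): json.dump({"p":list(map(float,p)),"q":list(map(float,r.as_quat()))},open("cmd.json","w"))
def plan(wps,maxd=.06,maxa=10.4):
    """wps: list of (pos, R[, maxd]); prints calls of 5 rows; stores final commanded pose"""
    p0,r0=load(); rows=[]; p,r=p0,r0
    for w in wps:
        q,s=np.array(w[0]),w[1]; md=w[2] if len(w)>2 else maxd
        dv=(r.inv()*s).as_rotvec()
        n=max(1,int(np.ceil(max(np.linalg.norm(q-p)/md,np.rad2deg(np.linalg.norm(dv))/maxa)-1e-6)))
        rows+=[(p+(q-p)*k/n,r*R.from_rotvec(dv*k/n)) for k in range(1,n+1)]; p,r=q,s
    for i in range(0,len(rows),5):
        out=[]
        for q,s in rows[i:i+5]:
            d=np.r_[np.round(r0.inv().apply(q-p0),4),np.round((r0.inv()*s).as_rotvec(),3)]; out+=[float(v) for v in d]
        print(json.dumps(out)); p0,r0=p0+r0.apply(d[:3]),r0*R.from_rotvec(d[3:])
    store(p0,r0); print(len(rows),"rows; end",np.round(p0,4))
E
python3 - <<'E'
import numpy as np
np.set_printoptions(precision=4,suppress=True)
a=np.deg2rad(5.45)
for n in("top","scene"):
    P=np.load(n+"0.npz")["P"].reshape(-1,3); P=P[np.isfinite(P).all(1)]
    o=np.array([.671,.1632]); q=P[:,:2]-o
    u=q@[np.cos(a),np.sin(a)]; v=q@[-np.sin(a),np.cos(a)]; z=P[:,2]
    off=-.0012 if n=="scene" else .0008
    z=z+off
    m=(abs(v)<.07)&(abs(u)<.04)
    f=m&(abs(z-.092)<.002); print(n,"floor u",np.percentile(u[f],[1,10,50,90,99]))
    l=m&(z>.1); print("high u",np.percentile(u[l&(u<0)],[2,50,98]),np.percentile(u[l&(u>0)],[2,50,98]) , z[l].max())
    f=(abs(u)<.01)&(abs(z-.092)<.002)&(abs(v)<.12); print("floor v",np.percentile(v[f],[.5,5,95,99.5]))
    f=(abs(u)<.01)&(z>.1)&(z<.107)&(abs(v)<.12); print("stops v",np.percentile(v[f&(v<0)],[2,50,98]),np.percentile(v[f&(v>0)],[2,50,98]))
from plan import *
store([.156,.6565,.2305],ori(76.6))
plan([([.42,.28,.22],ori(80)),([.452,-.06,.14],ori(90))])
E
```

```text
top floor u [-0.0215 -0.0107  0.0011  0.0129  0.016 ]
high u [-0.0236 -0.0208 -0.0161] [0.0162 0.0205 0.0249] 0.11018217283397588
floor v [-0.097  -0.08    0.11    0.1184]
stops v [-0.0959 -0.0923 -0.0882] [0.0878 0.0914 0.0956]
scene floor u [-0.0162 -0.0139 -0.0012  0.0201  0.0221]
high u [-0.0245 -0.0198 -0.016 ] [0.0201 0.0222 0.0244] 0.10807867899352594
floor v [-0.0976 -0.0754  0.0896  0.1188]
stops v [-0.0961 -0.0923 -0.0863] [0.0873 0.0907 0.0976]
[-0.043, -0.0381, 0.0013, 0.0, 0.0, -0.007, -0.086, -0.0763, 0.0026, 0.0, 0.0, -0.015, -0.129, -0.1144, 0.0039, 0.0, 0.0, -0.022, -0.172, -0.1525, 0.0053, 0.0, 0.0, -0.03, -0.215, -0.1907, 0.0066, 0.0, 0.0, -0.037]
[-0.0416, -0.0397, 0.0013, 0.0, 0.0, -0.008, -0.0832, -0.0794, 0.0026, 0.0, 0.0, -0.015, -0.1247, -0.1191, 0.0039, 0.0, 0.0, -0.022, -0.1411, -0.1736, 0.0172, 0.0, 0.0, -0.051, -0.1574, -0.2281, 0.0306, 0.0, 0.0, -0.081]
[-0.0118, -0.0557, 0.0133, 0.0, 0.0, -0.029, -0.0237, -0.1114, 0.0266, 0.0, 0.0, -0.058, -0.0355, -0.167, 0.04, 0.0, 0.0, -0.087, -0.0474, -0.2227, 0.0533, 0.0, 0.0, -0.116]
14 rows; end [ 0.452 -0.06   0.14 ]
```

Request:
{"api": "carry_out", "payload": {
  "deltas": [-0.043, -0.0381, 0.0013, 0.0, 0.0, -0.007, -0.086, -0.0763, 0.0026, 0.0, 0.0, -0.015, -0.129, -0.1144, 0.0039, 0.0, 0.0, -0.022, -0.172, -0.1525, 0.0053, 0.0, 0.0, -0.03, -0.215, -0.1907, 0.0066, 0.0, 0.0, -0.037],
  "grip": 100
}}

```text
time: 1.62
eef_pos: [0.3222, 0.4198, 0.225]
tcp_rot: [0.098, 0.995, 0.0, 0.0]
contact_force: [0.9, 0.4, -0.5]
opening: 1.001
finger_force: 0.0
```

Request:
{"api": "carry_out", "payload": {
  "deltas": [-0.0416, -0.0397, 0.0013, 0.0, 0.0, -0.008, -0.0832, -0.0794, 0.0026, 0.0, 0.0, -0.015, -0.1247, -0.1191, 0.0039, 0.0, 0.0, -0.022, -0.1411, -0.1736, 0.0172, 0.0, 0.0, -0.051, -0.1574, -0.2281, 0.0306, 0.0, 0.0, -0.081]
}}

```text
time: 2.25
eef_pos: [0.4316, 0.1651, 0.1943]
tcp_rot: [0.057, 0.998, 0.0, 0.001]
contact_force: [1.2, 1.4, -0.4]
opening: 1.001
finger_force: 0.0
```

Request:
{"api": "carry_out", "payload": {
  "deltas": [-0.0118, -0.0557, 0.0133, 0.0, 0.0, -0.029, -0.0237, -0.1114, 0.0266, 0.0, 0.0, -0.058, -0.0355, -0.167, 0.04, 0.0, 0.0, -0.087, -0.0474, -0.2227, 0.0533, 0.0, 0.0, -0.116, -0.0474, -0.2227, 0.0533, 0.0, 0.0, -0.116]
}}

```text
time: 2.88
eef_pos: [0.4521, -0.063, 0.1402]
tcp_rot: [0.003, 1.0, -0.0, -0.001]
contact_force: [0.2, 0.4, 0.3]
opening: 1.0
finger_force: 0.0
```

```bash
python3 - <<'E'
from h import *
from plan import *
s=ctrl.get_state();print(s["eef_pos"],s["qpos"].round(4),s["opening"])
rgb,d,P=cam("wrist"); save("w1",rgb)
m=(P[...,2]>.018)&(P[...,2]<.03)&(np.hypot(P[...,0]-.452,P[...,1]+.06)<.095)
p=P[m][:,:2]*1000; print(cv2.minAreaRect(p.astype(np.float32)),np.median(P[m][:,2]))
plan([([.452,-.06,.045],ori(90)),([.452,-.06,-.003],ori(90),.025)])
E
```

```text
[ 0.45212807 -0.06301984  0.14022641] [-3.6110e-01 -1.0820e-01  2.1762e+00 -5.0000e-04  1.0747e+00 -1.9259e+00] 0.999669775040676
((453.3457946777344, -59.94950866699219), (160.77743530273438, 64.27124786376953), 0.18114937841892242) 0.023611268271484187
[0.0, 0.0, 0.0475, 0.0, 0.0, 0.0, 0.0, 0.0, 0.095, 0.0, 0.0, 0.0, 0.0, 0.0, 0.119, 0.0, 0.0, 0.0, 0.0, 0.0, 0.143, 0.0, 0.0, 0.0]
4 rows; end [ 0.452 -0.06  -0.003]
```

View pics/w1.png

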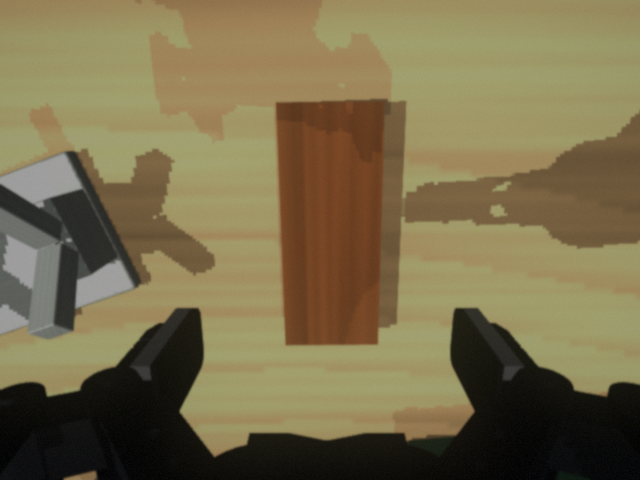

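The wrist view shows the blank from (277,100) to (380,345), lying centred between the fingers at (190,330) and (460,330). I descend and grip.

Request:
{"api": "carry_out", "payload": {
  "deltas": [-0.001, 0.001, 0.0475, 0, 0, 0, -0.001, 0.001, 0.095, 0, 0, 0, -0.001, 0.001, 0.119, 0, 0, 0, -0.001, 0.001, 0.143, 0, 0, 0, -0.001, 0.001, 0.143, 0, 0, 0]
}}

```text
time: 3.55
eef_pos: [0.452, -0.057, -0.0034]
tcp_rot: [-0.001, 1.0, 0.001, -0.002]
contact_force: [0.7, -0.8, 0.4]
opening: 1.001
finger_force: 0.0
```

Request:
{"api": "carry_out", "payload": {
  "deltas": [0, 0, 0, 0, 0, 0, 0, 0, 0, 0, 0, 0, 0, 0, 0, 0, 0, 0, 0, 0, 0, 0, 0, 0],
  "grip": 0,
  "grip_force": 50
}}

```text
time: 4.05
eef_pos: [0.4551, -0.0591, -0.0003]
tcp_rot: [-0.0, 1.0, -0.0, 0.002]
contact_force: [1.0, 2.5, 7.1]
opening: 0.739
finger_force: 57.4
```

```bash
python3 - <<'E'
from plan import *
p,r=load(); store(p+[.001,.001,0],r)
t=19.1
plan([([.453,-.06,.17],ori(90)),([.49,-.2624,.20],ori(t,-45))])
E
```

```text
[0.0, -0.0003, -0.0577, 0.0, 0.0, 0.0, 0.0, -0.0007, -0.1153, 0.0, 0.0, 0.0, 0.0, -0.001, -0.173, 0.0, 0.0, 0.0, -0.0046, -0.0263, -0.1768, -0.085, -0.061, 0.146, -0.0092, -0.0516, -0.1805, -0.17, -0.121, 0.293]
[-0.0123, -0.0219, -0.0068, -0.085, -0.061, 0.146, -0.0245, -0.0438, -0.0135, -0.17, -0.121, 0.292, -0.0368, -0.0657, -0.0203, -0.255, -0.182, 0.438, -0.049, -0.0876, -0.0271, -0.341, -0.242, 0.585, -0.0613, -0.1095, -0.0339, -0.426, -0.303, 0.731]
[-0.0247, -0.0043, -0.0067, -0.085, -0.06, 0.146]
11 rows; end [ 0.49   -0.2624  0.2   ]
```

Request:
{"api": "carry_out", "payload": {
  "deltas": [0.0, 0, -0.0577, 0.0, 0.0, 0.0, 0.0, -0.001, -0.1153, 0.0, 0.0, 0.0, 0.0, -0.001, -0.173, 0.0, 0.0, 0.0, -0.0046, -0.0263, -0.1768, -0.085, -0.061, 0.146, -0.0092, -0.0516, -0.1805, -0.17, -0.121, 0.293]
}}

```text
time: 4.68
eef_pos: [0.4632, -0.1107, 0.18]
tcp_rot: [0.147, 0.983, 0.085, 0.062]
contact_force: [0.4, -0.2, -2.0]
opening: 0.74
finger_force: 56.4
```

Request:
{"api": "carry_out", "payload": {
  "deltas": [-0.0123, -0.0219, -0.0068, -0.085, -0.061, 0.146, -0.0245, -0.0438, -0.0135, -0.17, -0.121, 0.292, -0.0368, -0.0657, -0.0203, -0.255, -0.182, 0.438, -0.049, -0.0876, -0.0271, -0.341, -0.242, 0.585, -0.0613, -0.1095, -0.0339, -0.426, -0.303, 0.731]
}}

```text
time: 5.3
eef_pos: [0.4854, -0.2379, 0.1971]
tcp_rot: [0.481, 0.807, 0.279, 0.199]
contact_force: [0.3, 0.1, -2.4]
opening: 0.736
finger_force: 56.5
```

Request:
{"api": "carry_out", "payload": {
  "deltas": [-0.0247, -0.0043, -0.0067, -0.085, -0.06, 0.146, -0.0247, -0.0043, -0.0067, -0.085, -0.06, 0.146, -0.0247, -0.0043, -0.0067, -0.085, -0.06, 0.146]
}}

```text
time: 5.68
eef_pos: [0.4902, -0.2616, 0.2006]
tcp_rot: [0.535, 0.753, 0.312, 0.221]
contact_force: [0.4, 0.9, -0.9]
opening: 0.738
finger_force: 56.5
```

```bash
python3 - <<'E'
from h import *
from plan import *
np.set_printoptions(precision=4,suppress=True)
s=ctrl.get_state();print(s["eef_pos"],s["qpos"],s["opening"],s["finger_force"])
r=R.from_quat(s["tcp_rot"]); print("rot err deg",np.rad2deg((ori(19.1,-45).inv()*r).as_rotvec()))
for c in("wrist","top","scene"):
    rgb,d,P=cam(c); save(c+"2",rgb)
    # points in tool frame
    Q=r.inv().apply(P.reshape(-1,3)-s["eef_pos"]).reshape(P.shape)
    hsv=cv2.cvtColor(rgb,cv2.COLOR_RGB2HSV)
    m=(abs(Q[...,0])<.1)&(abs(Q[...,1])<.034)&(Q[...,2]>-.04)&(Q[...,2]<.01)
    q=Q[m]*1000; print(c,len(q)); 
    if len(q)>50: print(np.percentile(q,[1,10,50,90,99],axis=0))
E
```

```text
[ 0.4902 -0.2616  0.2006] [-1.0024 -0.0941  2.189   0.9127  1.0529 -1.8174] 0.7376625150855506 56.457985639572144
rot err deg [ 0.055   0.1085 -0.092 ]
wrist 81039
[[-31.1203 -31.4185 -34.9775]
 [-15.9915 -26.312  -24.4471]
 [ 34.4331   0.1191 -23.5937]
 [ 74.546   26.5899 -22.8193]
 [ 82.0917  31.835  -22.1802]]
top 3475
[[-75.8316 -32.5502 -36.2312]
 [-62.4182 -24.9915 -24.0042]
 [ 22.8622  16.8284 -22.4137]
 [ 77.2089  32.2662  -5.4247]
 [ 83.1553  33.4523   0.3246]]
scene 2147
[[-76.4926 -30.9497 -37.6166]
 [-75.6816 -16.2665 -22.2852]
 [-19.3138  31.9834  -9.2536]
 [ 63.4149  33.5303  -0.4465]
 [ 81.2433  33.9556  -0.1657]]
```

```bash
python3 - <<'E'
from plan import *
o=ori(19.1,-45)
plan([([.4907,-.265,.11],o,.032),([.4907,-.265,.079],o,.016)])
plan([([.4907,-.265,.075],o,.002)])
E
```

```text
[-0.0009, -0.0213, 0.0212, 0.0, -0.0, -0.0, -0.0018, -0.0425, 0.0423, 0.0, -0.0, -0.0, -0.0027, -0.0638, 0.0635, 0.0, -0.0, -0.0, -0.0027, -0.0748, 0.0744, 0.0, -0.0, -0.0, -0.0027, -0.0857, 0.0854, 0.0, -0.0, -0.0]
5 rows; end [ 0.4907 -0.265   0.079 ]
[-0.0, -0.001, 0.0009, 0.0, -0.0, -0.0, -0.0, -0.0019, 0.0019, 0.0, -0.0, -0.0, -0.0, -0.0029, 0.0028, 0.0, -0.0, -0.0]
3 rows; end [ 0.4906 -0.265   0.075 ]
```

Request:
{"api": "carry_out", "payload": {
  "deltas": [-0.001, -0.021, 0.021, 0, 0, 0, -0.002, -0.0425, 0.0425, 0, 0, 0, -0.0027, -0.0638, 0.0635, 0, 0, 0, -0.0027, -0.0748, 0.0744, 0, 0, 0, -0.0027, -0.0857, 0.0854, 0, 0, 0]
}}

```text
time: 6.45
eef_pos: [0.4915, -0.2642, 0.0794]
tcp_rot: [0.535, 0.753, 0.312, 0.222]
contact_force: [-0.8, -0.4, -1.2]
opening: 0.737
finger_force: 56.7
```

Request:
{"api": "carry_out", "payload": {
  "deltas": [0, 0, 0, 0, 0, 0]
}}

```text
time: 6.58
eef_pos: [0.4915, -0.2644, 0.0797]
tcp_rot: [0.535, 0.753, 0.312, 0.222]
contact_force: [-0.3, 0.3, -2.4]
opening: 0.74
finger_force: 56.9
```

Request:
{"api": "carry_out", "payload": {
  "deltas": [0, -0.001, 0.001, 0, 0, 0, 0, -0.002, 0.002, 0, 0, 0, 0, -0.002, 0.002, 0, 0, 0]
}}

```text
time: 6.95
eef_pos: [0.4916, -0.2646, 0.0788]
tcp_rot: [0.535, 0.753, 0.313, 0.222]
contact_force: [-7.4, 2.0, 8.2]
opening: 0.74
finger_force: 58.2
```

Request:
{"api": "carry_out", "payload": {
  "deltas": [0, 0, -0.001, 0, 0, 0, 0, 0, -0.001, 0, 0, 0, 0, 0, -0.001, 0, 0, 0, 0, 0, -0.001, 0, 0, 0],
  "grip": 100
}}

```text
time: 7.45
eef_pos: [0.4905, -0.2649, 0.0776]
tcp_rot: [0.536, 0.753, 0.312, 0.222]
contact_force: [-0.1, 0.4, 0.7]
opening: 1.0
finger_force: 0.0
```

Request:
{"api": "carry_out", "payload": {
  "deltas": [0, 0, -0.02, 0, 0, 0, 0, 0, -0.06, 0, 0, 0, 0, 0, -0.11, 0, 0, 0, 0, 0, -0.15, 0, 0, 0]
}}

```text
time: 7.95
eef_pos: [0.3893, -0.3002, 0.185]
tcp_rot: [0.536, 0.753, 0.312, 0.222]
contact_force: [0.3, 0.0, 0.6]
opening: 1.0
finger_force: 0.0
```

```bash
python3 - <<'E'
from h import *
from plan import *
np.set_printoptions(precision=4,suppress=True)
s=ctrl.get_state();print(s["eef_pos"],s["qpos"],s["opening"],s["time"])
a=np.deg2rad(19.1); V=np.array([.4685,-.2699,.055])
d_=np.array([-np.sin(a),np.cos(a),0]);c=np.array([np.cos(a),np.sin(a),0]);u=np.array([0,0,1.])
w=(c+u)/2**.5;n=(u-c)/2**.5
for k in("wrist","top","scene"):
    rgb,d,P=cam(k); save(k+"3",rgb)
    hsv=cv2.cvtColor(rgb,cv2.COLOR_RGB2HSV)
    Q=P-V; X=np.stack([Q@d_,Q@w,Q@n],-1)*1000
    m=(abs(X[...,0])<95)&(X[...,1]>-10)&(X[...,1]<80)&(X[...,2]>-8)&(X[...,2]<40)&(hsv[...,1]>110)&(hsv[...,0]<20)
    q=X[m]; print(k,len(q))
    if len(q)>50: print(np.percentile(q,[1,10,50,90,99],axis=0))
    t=q[abs(q[:,2]-24)<5]
    if len(t)>50: print(cv2.minAreaRect(t[:,:2].astype(np.float32)), np.linalg.lstsq(np.c_[t[:,:2],np.ones(len(t))],t[:,2],rcond=None)[0])
E
```

```text
[ 0.3893 -0.3002  0.185 ] [-1.2558 -0.1543  2.275   0.8594  1.204  -1.9912] 0.999632113272661 7.95
wrist 22697
[[-77.9358   0.4151  22.3589]
 [-60.1159   6.159   23.0978]
 [  9.4295  31.3937  23.9609]
 [ 66.9543  57.2451  24.8351]
 [ 78.167   62.9612  25.5534]]
((-0.5943450927734375, 31.3762149810791), (64.79181671142578, 159.92652893066406), 89.9690170288086) [ 0.0007  0.0007 23.9366]
top 3080
[[-76.9905   0.7473   0.8263]
 [-62.2571   9.5631   6.9227]
 [  4.5503  46.1045  22.6323]
 [ 70.492   63.2972  24.2395]
 [ 80.0476  64.8919  25.3369]]
((0.7314910888671875, 32.627201080322266), (67.2615737915039, 159.7672882080078), 89.82160186767578) [ 0.     -0.0082 23.3691]
scene 1635
[[-79.3864   6.7008   1.3974]
 [-78.3427  60.3802   3.4824]
 [-16.1631  63.5823  12.5932]
 [ 59.2155  65.3252  21.6087]
 [ 78.4666  66.4908  23.7762]]
((-9.176025390625, 60.2845344543457), (170.59107971191406, 58.74626159667969), 20.185997009277344) [ 0.0018  0.0054 21.1332]
```

View pics/scene3.png

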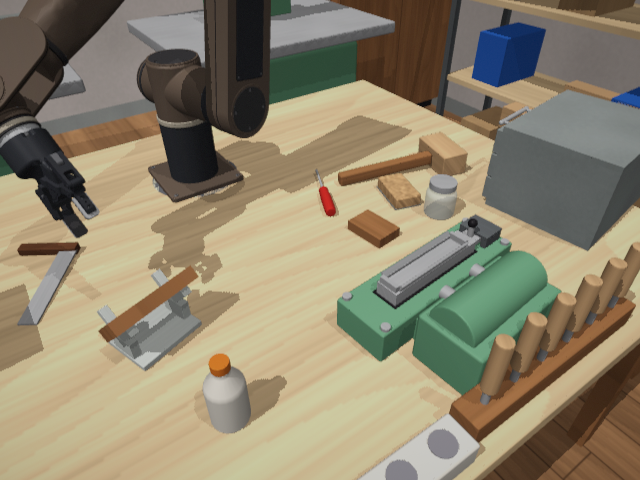

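The scene view shows the blank seated in the V at (150,303), face on one arm, edge on the other. The bystanders haven't moved. I now take it from the opposite side.

```bash
python3 - <<'E'
from plan import *
p,r=load()
s=[.3893,-.3002,.185]; store(s,ori(19.1,-45))
plan([([.43,-.285,.28],ori(19.1,-25)),([.52,-.255,.28],ori(19.1,15)),([.5581,-.2389,.1668],ori(19.1,45))])
E
```

```text
[0.0005, 0.0489, -0.0182, 0.175, 0.0, -0.0, 0.001, 0.0979, -0.0365, 0.349, 0.0, 0.0, 0.0008, 0.1147, -0.0197, 0.524, 0.0, 0.0, 0.0005, 0.1314, -0.0029, 0.698, 0.0, 0.0, 0.0002, 0.1482, 0.0138, 0.873, -0.0, 0.0]
[-0.0003, 0.0237, -0.002, 0.174, 0.0, 0.0, 0.0007, 0.0407, 0.0343, 0.349, 0.0, 0.0, 0.0016, 0.0577, 0.0707, 0.523, 0.0, 0.0, 0.0025, 0.0747, 0.1071, 0.698, 0.0, -0.0]
9 rows; end [ 0.5581 -0.2389  0.1668]
```

Request:
{"api": "carry_out", "payload": {
  "deltas": [0.0005, 0.0489, -0.0182, 0.175, 0.0, 0.0, 0.001, 0.0979, -0.0365, 0.349, 0.0, 0.0, 0.0008, 0.1147, -0.0197, 0.524, 0.0, 0.0, 0.0005, 0.1314, -0.0029, 0.698, 0.0, 0.0, 0.0002, 0.1482, 0.0138, 0.873, 0.0, 0.0],
  "grip": 70
}}

```text
time: 8.72
eef_pos: [0.4998, -0.2606, 0.2778]
tcp_rot: [0.578, 0.815, -0.038, -0.027]
contact_force: [-0.9, -0.9, 0.6]
opening: 0.704
finger_force: 0.0
```

Request:
{"api": "carry_out", "payload": {
  "deltas": [0, 0.0237, -0.002, 0.174, 0.0, 0.0, 0.0007, 0.0407, 0.0343, 0.349, 0.0, 0.0, 0.0016, 0.0577, 0.0707, 0.523, 0.0, 0.0, 0.0025, 0.0747, 0.1071, 0.698, 0.0, 0.0, 0.0025, 0.0747, 0.1071, 0.698, 0.0, 0.0]
}}

```text
time: 9.35
eef_pos: [0.5562, -0.2338, 0.1507]
tcp_rot: [0.529, 0.753, -0.314, -0.233]
contact_force: [-1.0, 1.3, -1.1]
opening: 0.696
finger_force: 0.0
```

```bash
python3 - <<'E'
from h import *
from plan import *
np.set_printoptions(precision=4,suppress=True)
s=ctrl.get_state();print(s["eef_pos"],s["qpos"],s["opening"],s["time"])
r=R.from_quat(s["tcp_rot"]); print("rot err deg",np.rad2deg((ori(19.1,45).inv()*r).as_rotvec()))
store(s["eef_pos"],r)
rgb,d,P=cam("wrist"); save("wrist4",rgb)
Q=r.inv().apply(P.reshape(-1,3)-s["eef_pos"]).reshape(P.shape)*1000
hsv=cv2.cvtColor(rgb,cv2.COLOR_RGB2HSV)
m=(abs(Q[...,0])<95)&(abs(Q[...,1])<40)&(Q[...,2]>60)&(Q[...,2]<170)&(hsv[...,1]>110)&(hsv[...,0]<20)
q=Q[m];print(len(q),np.percentile(q,[1,10,50,90,99],axis=0))
plan([([.4779,-.2667,.0819],ori(19.1,45),.03)])
E
```

```text
[ 0.5562 -0.2338  0.1507] [-0.3749  0.5845  1.4728 -0.4857  1.7349 -0.6371] 0.6964497143734609 9.35
rot err deg [ 0.9747  0.5493 -0.9559]
12446 [[-83.9916 -21.9568  69.494 ]
 [-65.847  -19.4268  70.2424]
 [  5.0508  -9.9297  71.2984]
 [ 61.7927  -0.4278  72.3678]
 [ 72.7512   2.1944  73.2867]]
[-0.0016, -0.0024, 0.0272, -0.004, -0.002, 0.004, -0.0032, -0.0048, 0.0543, -0.009, -0.005, 0.008, -0.0047, -0.0072, 0.0815, -0.013, -0.007, 0.013, -0.0063, -0.0096, 0.1087, -0.017, -0.01, 0.017]
4 rows; end [ 0.4778 -0.2667  0.0819]
```

View pics/wrist4.png

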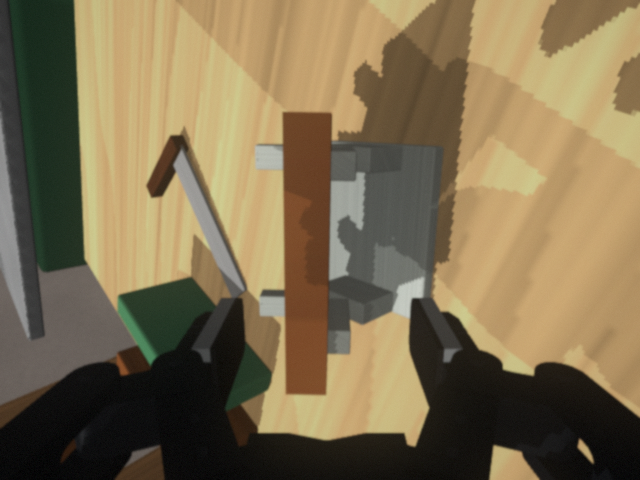

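The wrist view shows the blank's upper edge running from (307,112) to (307,393), between the open fingers at (225,320) and (430,320). The measured pose is 16 mm off the command, so I check whether the arm has settled.

Request:
{"api": "carry_out", "payload": {
  "deltas": [0, 0, 0, 0, 0, 0, 0, 0, 0, 0, 0, 0]
}}

```text
time: 9.65
eef_pos: [0.5601, -0.2395, 0.1708]
tcp_rot: [0.538, 0.753, -0.31, -0.218]
contact_force: [-0.2, 0.1, -0.1]
opening: 0.702
finger_force: 0.0
```

```bash
python3 - <<'E'
from h import *
from plan import *
np.set_printoptions(precision=4,suppress=True)
s=ctrl.get_state();print(s["eef_pos"],s["dq"],s["time"])
r=R.from_quat(s["tcp_rot"]); print("rot err deg",np.rad2deg((ori(19.1,45).inv()*r).as_rotvec()))
store(s["eef_pos"],r)
rgb,d,P=cam("wrist")
Q=r.inv().apply(P.reshape(-1,3)-s["eef_pos"]).reshape(P.shape)*1000
hsv=cv2.cvtColor(rgb,cv2.COLOR_RGB2HSV)
m=(abs(Q[...,0])<95)&(abs(Q[...,1])<40)&(Q[...,2]>50)&(Q[...,2]<170)&(hsv[...,1]>110)&(hsv[...,0]<20)
q=Q[m];print(len(q),np.percentile(q,[1,10,50,90,99],axis=0),cv2.minAreaRect(q[:,:2].astype(np.float32)))
plan([([.4779,-.2667,.0819],ori(19.1,45),.03)])
E
```

```text
[ 0.5601 -0.2395  0.1708] [-0.0024 -0.0039  0.0069  0.0019  0.0007  0.0005] 9.65
rot err deg [-0.4102 -0.207   0.2425]
11264 [[-76.5249 -10.4439  84.9914]
 [-58.3718  -8.2855  85.7124]
 [ 11.9729   1.2148  86.5368]
 [ 68.8492  10.6462  87.3826]
 [ 79.859   12.869   88.0171]] ((1.1454238891601562, 1.2093086242675781), (24.03708839416504, 160.29116821289062), 89.70642852783203)
[0.0003, 0.0002, 0.0248, 0.001, 0.001, -0.001, 0.0007, 0.0003, 0.0496, 0.003, 0.001, -0.002, 0.001, 0.0005, 0.0744, 0.004, 0.002, -0.003, 0.0013, 0.0006, 0.0992, 0.006, 0.003, -0.003, 0.0016, 0.0008, 0.124, 0.007, 0.004, -0.004]
5 rows; end [ 0.478  -0.2667  0.0819]
```

Request:
{"api": "carry_out", "payload": {
  "deltas": [0.0005, 0.0005, 0.025, 0.001, 0.001, -0.001, 0.001, 0.001, 0.05, 0.003, 0.001, -0.002, 0.001, 0.001, 0.075, 0.004, 0.002, -0.003, 0.001, 0.001, 0.1, 0.006, 0.003, -0.003, 0.001, 0.001, 0.124, 0.007, 0.004, -0.004]
}}

```text
time: 10.32
eef_pos: [0.4766, -0.2671, 0.0797]
tcp_rot: [0.535, 0.752, -0.312, -0.223]
contact_force: [0.6, 0.9, 0.2]
opening: 0.698
finger_force: 0.0
```

Request:
{"api": "carry_out", "payload": {
  "deltas": [0, 0, 0, 0, 0, 0, 0, 0, 0, 0, 0, 0, 0, 0, 0, 0, 0, 0, 0, 0, 0, 0, 0, 0, 0, 0, 0, 0, 0, 0],
  "grip": 0,
  "grip_force": 70
}}

```text
time: 10.95
eef_pos: [0.4764, -0.2671, 0.0817]
tcp_rot: [0.535, 0.751, -0.315, -0.226]
contact_force: [-7.3, -0.8, 7.0]
opening: 0.272
finger_force: 69.5
```

```bash
python3 - <<'E'
from plan import *
store([.4778,-.2672,.081],ori(19.1,45))
plan([([.4778,-.267,.20],ori(19.1,45),.04),([.51,-.18,.25],ori(17,5)),([.671,.163,.24],ori(5.45,0)),([.671,.163,.21],ori(5.45,0),.015)])
E
```

```text
[0.0001, -0.028, -0.0281, 0.0, 0.0, 0.0, 0.0001, -0.0561, -0.0561, 0.0, 0.0, 0.0, 0.0002, -0.0841, -0.0842, 0.0, 0.0, 0.0, 0.0181, -0.0825, -0.1034, -0.175, 0.004, 0.008, 0.036, -0.081, -0.1227, -0.349, 0.008, 0.017]
[0.0182, 0.0078, -0.0174, -0.175, 0.004, 0.008, 0.0363, 0.0155, -0.0349, -0.349, 0.008, 0.017, 0.0758, 0.0496, -0.0494, -0.361, 0.014, 0.045, 0.1153, 0.0838, -0.0639, -0.374, 0.02, 0.074, 0.1547, 0.1179, -0.0783, -0.386, 0.026, 0.102]
[0.0432, 0.0327, -0.0003, -0.012, 0.002, 0.029, 0.0863, 0.0655, -0.0006, -0.025, 0.003, 0.058, 0.1294, 0.0982, -0.001, -0.037, 0.004, 0.086, 0.1725, 0.131, -0.0013, -0.05, 0.005, 0.115, 0.1726, 0.1317, 0.0137, -0.05, 0.005, 0.115]
[-0.0, 0.0, 0.015, 0.001, 0.0, 0.0]
16 rows; end [0.671 0.163 0.21 ]
```

Request:
{"api": "carry_out", "payload": {
  "deltas": [0, -0.028, -0.028, 0.0, 0.0, 0.0, 0, -0.056, -0.056, 0.0, 0.0, 0.0, 0, -0.084, -0.084, 0.0, 0.0, 0.0, 0.0181, -0.0825, -0.1034, -0.175, 0.004, 0.008, 0.036, -0.081, -0.1227, -0.349, 0.008, 0.017]
}}

```text
time: 11.58
eef_pos: [0.4958, -0.2222, 0.224]
tcp_rot: [0.573, 0.79, -0.174, -0.126]
contact_force: [-0.0, 0.8, -1.5]
opening: 0.271
finger_force: 69.5
```

Request:
{"api": "carry_out", "payload": {
  "deltas": [0.0182, 0.0078, -0.0174, -0.175, 0.004, 0.008, 0.0363, 0.0155, -0.0349, -0.349, 0.008, 0.017, 0.0758, 0.0496, -0.0494, -0.361, 0.014, 0.045, 0.1153, 0.0838, -0.0639, -0.374, 0.02, 0.074, 0.1547, 0.1179, -0.0783, -0.386, 0.026, 0.102]
}}

```text
time: 12.2
eef_pos: [0.5801, -0.0307, 0.244]
tcp_rot: [0.629, 0.777, -0.02, -0.017]
contact_force: [0.3, -0.7, -2.2]
opening: 0.273
finger_force: 69.7
```

Request:
{"api": "carry_out", "payload": {
  "deltas": [0.0432, 0.0327, -0.0003, -0.012, 0.002, 0.029, 0.0863, 0.0655, -0.0006, -0.025, 0.003, 0.058, 0.1294, 0.0982, -0.001, -0.037, 0.004, 0.086, 0.1725, 0.131, -0.0013, -0.05, 0.005, 0.115, 0.1726, 0.1317, 0.0137, -0.05, 0.005, 0.115]
}}

```text
time: 12.82
eef_pos: [0.6724, 0.1681, 0.2239]
tcp_rot: [0.671, 0.742, 0.001, -0.002]
contact_force: [-0.4, -0.2, -2.2]
opening: 0.269
finger_force: 70.0
```

Request:
{"api": "carry_out", "payload": {
  "deltas": [0, 0, 0.015, 0, 0, 0, 0, 0, 0.015, 0, 0, 0, 0, 0, 0.015, 0, 0, 0]
}}

```text
time: 13.2
eef_pos: [0.6706, 0.1628, 0.2064]
tcp_rot: [0.673, 0.74, -0.001, -0.004]
contact_force: [0.1, -0.3, -1.5]
opening: 0.272
finger_force: 70.0
```

```bash
cat > chk.py <<'E'
from h import *
from plan import *
np.set_printoptions(precision=4,suppress=True)
def chk(tag):
    s=ctrl.get_state();print(s["eef_pos"],s["qpos"],s["opening"],s["finger_force"],s["time"])
    r=R.from_quat(s["tcp_rot"]); print("rot err deg",np.rad2deg((ori(5.45).inv()*r).as_rotvec()))
    a=np.deg2rad(5.45); o=np.array([.671,.163,.0])
    L=np.array([[np.cos(a),np.sin(a),0],[-np.sin(a),np.cos(a),0],[0,0,1]])
    for k in("wrist","top","scene"):
        rgb,d,P=cam(k); save(k+tag,rgb)
        hsv=cv2.cvtColor(rgb,cv2.COLOR_RGB2HSV)
        X=(P-o)@L.T*1000
        m=(abs(X[...,0])<40)&(abs(X[...,1])<110)&(X[...,2]>108)&(X[...,2]<290)&(hsv[...,1]>110)&(hsv[...,0]<20)
        q=X[m];print(k,len(q))
        if len(q)<50: continue
        print(np.percentile(q,[1,10,50,90,99],axis=0))
        zt=np.percentile(q[:,2],98); t=q[q[:,2]>zt-4]
        print(" top",cv2.minAreaRect(t[:,:2].astype(np.float32)),"z=",np.median(t[:,2]),"tilt",np.linalg.lstsq(np.c_[t[:,:2],np.ones(len(t))],t[:,2],rcond=None)[0])
E
python3 -c "
from chk import *
chk('5')"
```

```text
[0.6706 0.1628 0.2064] [ 0.09    0.3415  1.5538  0.004   1.2538 -0.0054] 0.2716497875530151 69.9925446510315 13.2
rot err deg [0.4268 0.2181 0.055 ]
wrist 33207
[[-11.2281 -18.8103 243.1685]
 [ -9.0161  -6.1373 243.8513]
 [  0.4862  36.9233 244.6351]
 [ 10.1141  72.1363 245.4591]
 [ 12.3017  78.8374 280.4958]]
 top ((2.231265068054199, 7.541184425354004), (34.9603385925293, 25.213777542114258), 10.374488830566406) z= 280.1227107460463 tilt [  0.0916   1.4395 260.6736]
top 500
[[-12.1111 -79.3666 185.6475]
 [-11.6809 -76.6115 199.0433]
 [ -7.3462 -65.6424 243.7076]
 [  8.5387 -54.6179 246.0629]
 [ 11.9766 -52.1621 247.2326]]
 top ((0.5139284133911133, -66.2799072265625), (24.150053024291992, 28.376596450805664), 1.729994535446167) z= 244.98614402126105 tilt [ -0.0124  -0.0043 244.7841]
scene 2283
[[-11.3167 -80.6166 183.227 ]
 [ -6.1626 -79.2225 189.4792]
 [ 11.3506 -42.3999 219.2971]
 [ 12.5578  48.4683 246.5004]
 [ 13.3906  77.1751 247.5295]]
 top ((5.256715774536133, 0.430206298828125), (163.3060760498047, 36.546409606933594), 89.39807891845703) z= 246.254172805356 tilt [  0.0149   0.0062 246.4823]
```

Request:
{"api": "carry_out", "payload": {
  "deltas": [0, 0, 0.02, 0, 0, 0, 0, 0, 0.04, 0, 0, 0, 0, 0, 0.06, 0, 0, 0, 0, 0, 0.075, 0, 0, 0, 0, 0, 0.08, 0, 0, 0]
}}

```text
time: 13.98
eef_pos: [0.669, 0.1641, 0.1237]
tcp_rot: [0.672, 0.74, -0.003, -0.005]
contact_force: [0.6, -0.2, -1.9]
opening: 0.271
finger_force: 70.0
```

Request:
{"api": "carry_out", "payload": {
  "deltas": [0, 0, 0, 0, 0, 0, 0, 0, 0, 0, 0, 0]
}}

```text
time: 14.22
eef_pos: [0.6707, 0.1643, 0.1273]
tcp_rot: [0.672, 0.74, -0.001, -0.003]
contact_force: [0.5, -1.1, -1.9]
opening: 0.269
finger_force: 70.0
```

```bash
python3 -c "
from chk import *
chk('6')"
```

```text
[0.6707 0.1643 0.1273] [ 0.0921  0.4151  1.6087  0.0043  1.1233 -0.0054] 0.2693362775252516 70.00560879707336 14.225
rot err deg [ 0.3156  0.2228 -0.0318]
wrist 33284
[[-11.1309 -17.3643 164.0772]
 [ -8.9261  -4.6706 164.7435]
 [  0.7845  39.2139 165.5146]
 [ 10.297   73.8026 166.308 ]
 [ 12.4939  80.313  200.2135]]
 top ((-7.993738174438477, 30.21224021911621), (43.51612854003906, 101.71771240234375), 1.2132669687271118) z= 165.51490755588028 tilt [ -0.004   -0.0146 166.5145]
top 380
[[-11.949  -77.4132 109.9396]
 [-11.5153 -74.9499 124.7164]
 [ -6.1988 -64.0612 164.367 ]
 [  8.7592 -53.2026 166.5914]
 [ 11.8161 -50.7994 168.2921]]
 top ((0.08090782165527344, -64.3787841796875), (23.52985382080078, 27.14303207397461), 0.22378389537334442) z= 165.5058234686001 tilt [ -0.0086   0.0024 165.8251]
scene 1723
[[-10.9516 -79.2186 108.7686]
 [ -6.3041 -78.0786 113.9627]
 [ 10.8666 -43.6624 147.1245]
 [ 12.3023  39.9031 166.9211]
 [ 13.0395  76.4455 168.0179]]
 top ((7.562307357788086, -5.680595397949219), (150.01986694335938, 42.616268157958984), 84.16319274902344) z= 166.466903742563 tilt [  0.0356   0.0051 166.5996]
```

View pics/scene6.png

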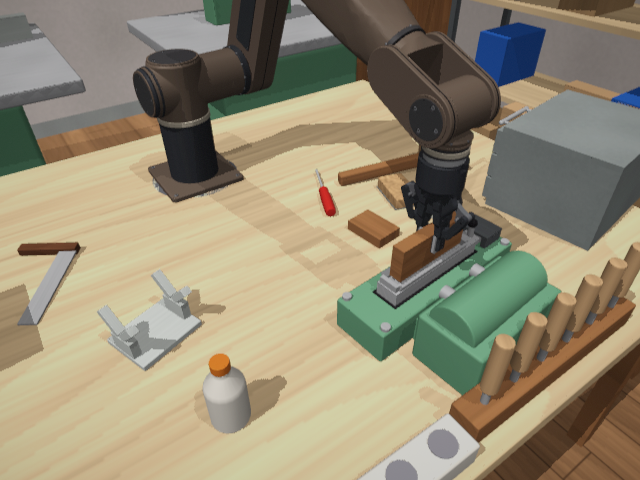

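The scene view shows the blank upright and on edge at (425,255), just above the channel and centred over it. I lower it onto the floor with the force readings in view.

Request:
{"api": "carry_out", "payload": {
  "deltas": [0, 0, 0.004, 0, 0, 0, 0, 0, 0.007, 0, 0, 0, 0, 0, 0.009, 0, 0, 0, 0, 0, 0.01, 0, 0, 0, 0, 0, 0.01, 0, 0, 0]
}}

```text
time: 15.0
eef_pos: [0.6697, 0.1642, 0.1174]
tcp_rot: [0.672, 0.74, -0.002, -0.004]
contact_force: [-4.4, -0.5, 5.8]
opening: 0.27
finger_force: 70.7
```

Request:
{"api": "carry_out", "payload": {
  "deltas": [0, 0, 0.001, 0, 0, 0, 0, 0, 0.001, 0, 0, 0]
}}

```text
time: 15.25
eef_pos: [0.6698, 0.1642, 0.117]
tcp_rot: [0.672, 0.74, -0.002, -0.004]
contact_force: [-5.1, -0.5, 7.0]
opening: 0.268
finger_force: 71.1
```

```bash
python3 -c "
from chk import *
chk('7')"
```

```text
[0.6698 0.1642 0.117 ] [ 0.0922  0.4257  1.6147  0.0041  1.1097 -0.0054] 0.26810053200795486 71.1075747013092 15.25
rot err deg [ 0.4856  0.213  -0.0373]
wrist 33264
[[-12.0043 -17.3596 153.8139]
 [ -9.8234  -4.6917 154.4861]
 [ -0.2788  39.3382 155.2518]
 [  9.4226  73.8261 156.0428]
 [ 11.6125  80.3301 189.1117]]
 top ((-7.964817047119141, 30.36547088623047), (101.5924072265625, 43.331851959228516), 89.76122283935547) z= 155.25184476048096 tilt [ -0.0023  -0.0132 156.1555]
top 343
[[-12.8635 -77.7789 109.1892]
 [-12.3869 -75.0209 122.3725]
 [ -5.9158 -64.0283 154.164 ]
 [  7.7584 -53.414  156.3958]
 [ 10.8952 -50.8447 157.5422]]
 top ((-0.4807605743408203, -64.6865234375), (27.049758911132812, 24.0490665435791), 89.24718475341797) z= 155.15521302594692 tilt [ -0.0087  -0.0014 155.145 ]
scene 1408
[[-11.854  -79.3246 108.6113]
 [ -7.6521 -77.9376 113.8652]
 [  9.143  -45.9354 145.709 ]
 [ 11.4206   7.3033 156.6423]
 [ 12.2118  71.4305 157.9351]]
 top ((0.8123416900634766, -6.714508056640625), (146.08645629882812, 52.54072570800781), 77.61366271972656) z= 156.15131292981428 tilt [ -0.1014   0.0072 156.694 ]
```

Request:
{"api": "carry_out", "payload": {
  "deltas": [0, 0, 0.005, 0, 0, 0, 0, 0, 0.01, 0, 0, 0, 0, 0, 0.015, 0, 0, 0, 0, 0, 0.02, 0, 0, 0, 0, 0, 0.024, 0, 0, 0]
}}

```text
time: 16.02
eef_pos: [0.67, 0.1642, 0.0953]
tcp_rot: [0.672, 0.74, -0.002, -0.004]
contact_force: [-14.2, -2.6, 25.7]
opening: 0.271
finger_force: 73.2
```

Request:
{"api": "carry_out", "payload": {
  "deltas": [0, 0, 0.002, 0, 0, 0, 0, 0, 0.004, 0, 0, 0, 0, 0, 0.004, 0, 0, 0]
}}

```text
time: 16.4
eef_pos: [0.6701, 0.1642, 0.0953]
tcp_rot: [0.672, 0.74, -0.002, -0.004]
contact_force: [-15.9, -3.1, 25.9]
opening: 0.273
finger_force: 73.6
```

Request:
{"api": "carry_out", "payload": {
  "deltas": [0, 0, 0, 0, 0, 0, 0, 0, 0, 0, 0, 0, 0, 0, 0, 0, 0, 0, 0, 0, 0, 0, 0, 0, 0, 0, 0, 0, 0, 0]
}}

```text
time: 17.02
eef_pos: [0.67, 0.1642, 0.0953]
tcp_rot: [0.672, 0.74, -0.002, -0.004]
contact_force: [-16.0, -3.1, 27.3]
opening: 0.273
finger_force: 73.6
```

Request:
{"api": "carry_out", "payload": {
  "deltas": [0, 0, 0, 0, 0, 0, 0, 0, 0, 0, 0, 0, 0, 0, 0, 0, 0, 0, 0, 0, 0, 0, 0, 0, 0, 0, 0, 0, 0, 0]
}}

```text
time: 17.65
eef_pos: [0.67, 0.1642, 0.0953]
tcp_rot: [0.672, 0.74, -0.002, -0.004]
contact_force: [-15.3, -3.7, 27.3]
opening: 0.27
finger_force: 73.6
```

Request:
{"api": "carry_out", "payload": {
  "deltas": [0, 0, 0, 0, 0, 0, 0, 0, 0, 0, 0, 0, 0, 0, 0, 0, 0, 0, 0, 0, 0, 0, 0, 0, 0, 0, 0, 0, 0, 0]
}}

```text
time: 18.27
eef_pos: [0.67, 0.1642, 0.0953]
tcp_rot: [0.672, 0.74, -0.002, -0.004]
contact_force: [-15.4, -1.9, 26.5]
opening: 0.277
finger_force: 73.6
```

Request:
{"api": "carry_out", "payload": {
  "deltas": [0, 0, 0, 0, 0, 0, 0, 0, 0, 0, 0, 0, 0, 0, 0, 0, 0, 0, 0, 0, 0, 0, 0, 0, 0, 0, 0, 0, 0, 0]
}}

```text
time: 18.9
eef_pos: [0.67, 0.1642, 0.0953]
tcp_rot: [0.672, 0.74, -0.002, -0.004]
contact_force: [-16.3, -3.1, 27.2]
opening: 0.272
finger_force: 73.6
```

```bash
python3 - <<'E'
from chk import *
chk('8')
a=np.deg2rad(5.45)
for k in("top","scene"):
    rgb,d,P=cam(k)
    q=P-np.array([.671,.163,0]); u=q[...,0]*np.cos(a)+q[...,1]*np.sin(a); v=-q[...,0]*np.sin(a)+q[...,1]*np.cos(a)
    m=(abs(u)<.02)&(v>.09)&(v<.16)&(P[...,2]>.105); print(k,"knob v",np.median(v[m]),np.median(u[m]),m.sum())
    P0=np.load(k+"0.npz")["P"]; q=P0-np.array([.671,.163,0]); u=q[...,0]*np.cos(a)+q[...,1]*np.sin(a); v=-q[...,0]*np.sin(a)+q[...,1]*np.cos(a)
    m=(abs(u)<.02)&(v>.09)&(v<.16)&(P0[...,2]>.105); print(k,"before v",np.median(v[m]),m.sum())
E
```

```text
[0.67   0.1642 0.0953] [ 0.0925  0.4512  1.6233  0.0035  1.0762 -0.0053] 0.27233838768095314 73.56072306632996 18.9
rot err deg [ 0.5244  0.1776 -0.0587]
wrist 33183
[[-11.7174 -17.2183 132.1491]
 [ -9.5131  -4.5951 132.8243]
 [  0.1548  39.5367 133.5862]
 [  9.7017  73.8818 134.3748]
 [ 11.9005  80.3878 138.8315]]
 top ((-9.814743041992188, 30.27671241760254), (45.79826736450195, 101.7081298828125), 1.2608022689819336) z= 133.58644423759202 tilt [ -0.0107  -0.0106 134.3057]
top 278
[[-12.3785 -77.7117 109.6847]
 [-11.7137 -75.0197 121.0204]
 [ -3.0569 -64.4079 132.9677]
 [  8.9052 -53.4203 135.1143]
 [ 11.3239 -50.9054 136.0573]]
 top ((-0.17026615142822266, -64.58135223388672), (23.441789627075195, 27.296302795410156), 0.5989547967910767) z= 133.675375023237 tilt [ -0.0117   0.0118 134.4637]
scene 943
[[-11.6194 -78.9957 109.0178]
 [ -8.2126 -77.5214 113.959 ]
 [  5.7109 -44.4962 133.394 ]
 [ 11.6402  -0.8045 135.465 ]
 [ 12.3221  58.2905 136.3228]]
 top ((3.598642349243164, -6.471366882324219), (146.1768798828125, 34.394012451171875), 83.5028076171875) z= 134.4914182762547 tilt [  0.0198   0.0012 134.6349]
top knob v nan nan 0
top before v 0.12875027801882682 97
scene knob v 0.11165499910687025 0.0016797829612356374 56
scene before v 0.1265235307494852 104
  return _methods._mean(a, axis=axis, dtype=dtype,
  ret = ret.dtype.type(ret / rcount)
```

Request:
{"api": "carry_out", "payload": {
  "deltas": [0, 0, 0, 0, 0, 0, 0, 0, 0, 0, 0, 0, 0, 0, 0, 0, 0, 0, 0, 0, -0.002, 0, 0, 0, 0, 0, -0.004, 0, 0, 0]
}}

```text
time: 19.77
eef_pos: [0.6699, 0.1642, 0.0956]
tcp_rot: [0.672, 0.74, -0.002, -0.004]
contact_force: [-8.5, -2.3, 12.6]
opening: 0.273
finger_force: 71.9
```

Request:
{"api": "carry_out", "payload": {
  "deltas": [0, 0, 0, 0, 0, 0, 0, 0, 0, 0, 0, 0, 0, 0, 0, 0, 0, 0, 0, 0, 0, 0, 0, 0],
  "grip": 45
}}

```text
time: 20.27
eef_pos: [0.6695, 0.1643, 0.0904]
tcp_rot: [0.672, 0.74, -0.002, -0.004]
contact_force: [0.4, -0.4, 0.4]
opening: 0.449
finger_force: 0.0
```

```bash
python3 - <<'E'
from chk import *
chk('9')
rgb=cv2.imread("pics/wrist9.png")
E
```

```text
[0.6695 0.1643 0.0904] [ 0.0923  0.4556  1.6272  0.0044  1.0672 -0.0055] 0.44887507464649795 0.0 20.275
rot err deg [ 0.4811  0.2243 -0.0285]
wrist 36126
[[-12.6129 -10.0888 135.3592]
 [-10.4245   1.5897 136.0035]
 [ -0.9236  43.556  136.7665]
 [  8.6023  75.0141 137.5288]
 [ 10.7822  80.9833 138.2889]]
 top ((-1.0035943984985352, 34.229087829589844), (94.95183563232422, 24.267024993896484), 89.75010681152344) z= 136.7667405706965 tilt [  0.0013  -0.0082 137.2442]
top 280
[[-13.6028 -77.1808 110.0602]
 [-13.1929 -74.8074 122.7162]
 [ -4.9525 -64.2521 136.1474]
 [  7.1675 -53.5602 138.1887]
 [  9.9603 -51.2745 139.7161]]
 top ((-1.7411985397338867, -64.32759857177734), (23.380231857299805, 26.591575622558594), 0.0646848976612091) z= 137.06638058458142 tilt [  0.0096   0.0002 137.1039]
scene 1061
[[-12.7855 -78.7768 108.4354]
 [ -9.0612 -77.3267 113.9204]
 [  6.1644 -41.7483 135.3733]
 [ 10.5      0.4212 138.735 ]
 [ 11.3904  53.5831 139.9336]]
 top ((3.2526321411132812, 1.90435791015625), (164.04298400878906, 38.24742126464844), 80.8651351928711) z= 137.92349941485625 tilt [  0.0441   0.0049 138.2439]
```

View pics/wrist9.png

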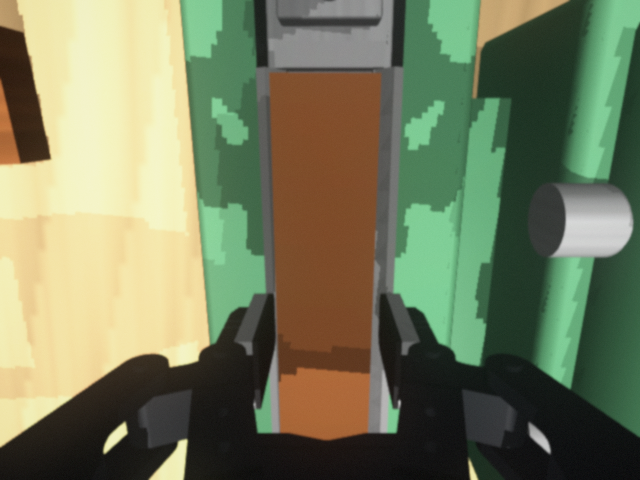

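The wrist view shows the blank upright in the channel (columns 273–378), with the fingers open on both sides. It is held at the latched height, with its top at 137 mm. I retreat straight up.

Request:
{"api": "carry_out", "payload": {
  "deltas": [0, 0, -0.015, 0, 0, 0, 0, 0, -0.035, 0, 0, 0, 0, 0, -0.06, 0, 0, 0, 0, 0, -0.09, 0, 0, 0, 0, 0, -0.12, 0, 0, 0]
}}

```text
time: 21.05
eef_pos: [0.6711, 0.164, 0.2144]
tcp_rot: [0.672, 0.74, -0.001, -0.003]
contact_force: [-0.2, 0.1, -0.3]
opening: 0.447
finger_force: 0.0
```

Request:
{"api": "carry_out", "payload": {
  "deltas": [-0.05, -0.02, 0, 0, 0, 0, -0.1, -0.04, 0, 0, 0, 0, -0.15, -0.06, 0, 0, 0, 0, -0.15, -0.06, 0, 0, 0, 0, -0.15, -0.06, 0, 0, 0, 0]
}}

```text
time: 21.68
eef_pos: [0.6259, 0.009, 0.2126]
tcp_rot: [0.673, 0.74, -0.001, -0.003]
contact_force: [0.2, 1.2, 0.4]
opening: 0.454
finger_force: 0.0
```

```bash
python3 - <<'E'
from chk import *
chk('10')
for k in("top","scene"):
    print(k,[(r["uv"],r["score"]) for r in ctrl.find_in(k,"latch_knob")[:2]])
E
```

```text
[0.6259 0.009  0.2126] [-0.1485  0.1981  1.7171  0.0027  1.2323 -0.2445] 0.45429715594174225 0.0 21.675
rot err deg [0.295  0.2233 0.0023]
wrist 7122
[[-13.4509 -77.6272 110.0357]
 [-13.1885 -71.9223 126.2736]
 [ -3.8117 -49.5455 136.7385]
 [  7.6523 -29.0655 137.7739]
 [ 10.2752 -24.2411 138.51  ]]
 top ((-1.2864265441894531, -51.390968322753906), (53.552425384521484, 24.50642967224121), 89.67401123046875) z= 136.90439784777254 tilt [  0.004   -0.0024 136.783 ]
top 1670
[[-13.4691 -76.0675 109.4552]
 [-12.8384 -61.5371 121.9463]
 [ -4.3376   1.8853 136.1637]
 [  7.5479  64.7268 138.2569]
 [ 10.3722  78.9798 139.7061]]
 top ((-1.6410045623779297, 1.5674057006835938), (158.39059448242188, 24.323665618896484), 89.69034576416016) z= 136.87767880310372 tilt [  0.0025  -0.0004 137.0164]
scene 1669
[[-12.5644 -78.4665 108.496 ]
 [ -8.7118 -76.2108 114.1835]
 [  7.4633 -11.1275 135.9295]
 [ 10.6557  62.0451 138.5913]
 [ 11.537   80.1717 139.5737]]
 top ((-0.9291658401489258, 2.0036773681640625), (160.9097900390625, 25.060617446899414), 89.98360443115234) z= 137.84704365049907 tilt [ -0.0152   0.0007 137.8022]
top [([187.8, 158.1], 0.95)]
scene [([470.1, 239.7], 0.75), ([418.4, 286.7], 0.74)]
```

View pics/scene10.png

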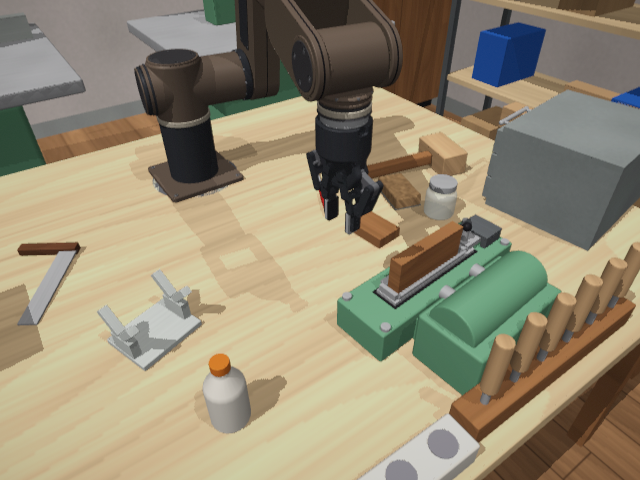

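The scene view shows the blank upright in the channel at (428,258), and the latch knob slid across from (472,224) to (466,227). The pad is held 19 mm down, the gripper is clear and the bystanders are in place.

```bash
python3 -c "
from plant import ctrl
print(ctrl.sign_off())"
```

```text
the job is handed in; nothing more can be done
None
```

The blank stands on its long edge in the channel, the latch holds the pad about 19 mm down, and the gripper is clear; the job was handed in at about 22 s, with no verdict returned.

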